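# Set, clamp and fire the rotor marking head

## Robot

A 6-joint arm with a two-finger parallel gripper is mounted at the origin on the work surface. World frame = base frame: x ahead of the robot, y to its left, z up, the work surface at z = 0. Lengths are in mm, angles in rad, forces in N, time in s.
With the tool pointing down it reaches from about 300 to 875 mm from the base axis. Payload 6.4 kg.
Tool frame: the origin (TCP) lies at the very end of the fingers, on their centre line; the grasp point (between the pads) lies 19 mm behind it (ctrl.grasp_offset is the distance from the TCP to the grasp point, in mm); z points along the fingers, y is the line along which they close (so a half turn about z gives the same grasp; the last joint's range is limited). The gripper opens to 88 mm and grips with 3 to 60 N. Pads are 18 mm wide; open, the fingers measure 123 mm over their backs; the gripper's body (75 mm by 187 mm) begins 45 mm behind the grasp point.
Start: joints at [1.042, 0.181, 1.607, -0, 1.354, -0.206], TCP at [182.392, 545.32, 204.414] pointing down, gripper open.
Joint ranges: [-2.99, 2.99], [-0.89, 2.07], [0.3, 2.58], [-1.14, 4.28], [0, 2.63], [-3.12, 3.12]. Speed limits (rad/s): [2.57, 2.57, 3.01, 3.14, 3.14, 3.14].

## Interface

Orientations are given as a unit quaternion [w, x, y, z].
In Python, from rig import ctrl, camera, camera_params gives the robot as it stands.
- The arm moves only by the shell command python3 -m creep 'ROWS' [FORCE]. ROWS is JSON, a list of rows, each an object of numbers: "tx", "ty", "tz": the shift along the tool's x, y, z in m; "spin": the turn about the tool's z in degrees; "claw": the finger opening in m, from 0 to 0.0881. In form: [{"tx": .., "ty": .., "tz": .., "spin": .., "claw": ..}, ...]. A call has 1 to 12 rows; each row is the pose to reach, as a shift and turn from the pose commanded when the call began, along the tool's axes at that moment; what a row does not reach only later rows make up. A row lasts 1/8 s, in which the tool goes at most 62.5 mm and 10.7 degrees, less where a joint would pass 70% of its speed; a pose out of reach is approached as far as the arm can. A call with a gripper value outside its range is refused whole. The fingers move at their own pace and stop on an object; FORCE is the grip in N (left out, the last holds). Time passes only in rows, so rows that repeat a pose let the fingers close. It gives the time, the measured TCP pose, the force, the opening and the grip force at its end, in the units of the state.
- ctrl.get_state(): the state, without advancing time (a new reading comes with each control period).
- camera(name): name is "scene" or "top" or "wrist"; returns (picture, depth): 400x640x3 uint8, red, green, blue; 400x640 float32, mm along the optical axis (not along the pixel's ray), 0 where there is no reading.
- camera_params(name): a dict with "mtx" (3x3 intrinsics, pixels), "R" (3x3) and "t" (3): a world point X has camera coordinates R X + t; the wrist camera has in their place "tool_from_camera" (4x4, takes a point from camera to tool coordinates, whose origin is the TCP and whose axes are the flange's). Camera axes: x right, y down, z forward; pixel columns grow to the right and rows downward; lengths in mm; the calibration is good to about 2 mm. The wrist camera is an equidistant fisheye: a pixel r from the principal point sees the ray r / f radians off the axis. A picture is of the moment at which its call begins: read the wrist's pose just before it. camera_params takes no time and is no camera call.
- ctrl.finish_job(): hands the job in; it is judged then, once.
The state is a dict: "time": time; "qpos": joint angles; "qvel": joint speeds; "tau": joint torques, N m; "tcp_pos": TCP position; "tool_rot": TCP orientation; "wrist_force": force on the tool from outside, world axes, zero at the start; "moment": the same for the moment, N m; "width": opening from 0.0 (shut) to 1.0 (fully open); "grip_force": force on a finger pad.
Only numpy, scipy, OpenCV 4.12 (cv2) and the standard library are available. Lean on these libraries where they do the work, as an engineer would, in place of code of your own. Each camera call takes 0.05 s, during which the arm holds its last target. There are 200 camera calls.

## Task

On the rotor marking station, swing the clamp lever over to free the white carriage, slide the carriage along its rail until its pointer stands tip to tip with the pointed index on the ledge behind it (not the square stop), and swing the lever fully back to clamp it there. Then press the round plunger head on the carriage fully down to its stop, hold it there for a second, and let it spring back up, leaving the carriage clamped at the index. Do not press the plunger before the carriage is clamped at the index, and do not shift the other things on the bench.

Things in the scene. Friction and masses are not known exactly. Their poses are not given: they have to be found in the camera images.
- station: Bench fixture 225 x 400 mm (x from -95 to 130 mm), grey base; origin on the table, under the middle of the rail; y along the rail, -x roughly to the robot, z up. Copper rotor along y at x = -50 mm. Steel guide beam 40 mm wide, top 143 mm up, along y at x = 30 mm between end brackets at y = +-184 mm, 148 mm high. Ledge, top 90 mm up, along y at x = 108 mm, carries index and stop.
- carriage (a joint): Slide of the white carriage along station y (m, -0.108 to 0.108, 0 = middle; friction 2.5 N when free; clamped, a brake drags it heavily). Block 62 mm (station x -1 to 61) by 110 mm (y), top 155 mm above the table. At value c, in mm in the station's frame: fin at (30, c-30), lever pivot at (30, c+35) and 154 up, plunger at (-50, c-30), pointer tip at (80, c).
- fin_top (a point): Top centre of the upright aluminium grip fin on the carriage, by which it is pinched and slid: plate 12 mm thick (along the rail y), 40 mm along x, rising 60 mm from the carriage's top to 215 mm above the table. Axes as the station's.
- pointer (a point): Tip of the wedge-shaped steel pointer on the carriage's far side (+x), pointing to +x, 103 mm above the table. Axes as the station's.
- mark (a point): Tip of the index: a dark steel block 34 mm wide along the rail, 24 mm high, with a wedge point towards the rail (-x); it stands fixed on the ledge to one side of the carriage's start (either side), 103 mm above the table. Axes as the station's: carriage pointer and mark agree when they have the same y in this frame; their tips then stand 4 mm apart in x.
- stop: Plain square dark steel block, 34 mm wide, 24 mm high, with a round bright thumbscrew on top and no point, fixed on the same ledge on the other side; origin at the centre of its underside. Not the mark.
- clamp (a joint): Angle of the clamp lever (rad): 0 = clamped, leaning 0.6 rad from upright to the station's -x (towards the robot), up to 1.2 = free, leaning 0.6 rad to +x. It swings in the plane across the rail about an axis along the station's y and stays where it is left; the first and last 0.5 rad take about 5 to 8 N at the ball.
- ball (a point): Centre of the black ball, 30 mm across, on the end of the clamp lever: 90 mm from the pivot, on a steel stem 12 mm across; about 228 mm above the table at either end of the swing, 244 mm in mid-swing.
- plunger (a joint): How far the plunger is pressed (m): 0 = up, 0.018 = down on its stop. Springs back by itself; 4 N starts it, 12 N holds it down.
- head_top (a point): Top centre of the round steel plunger head on the carriage's front arm: 50 mm across, 16 mm thick, top 199 mm above the table when up, 181 mm when fully down; pressed straight down.
- gauge: Bystander: dial gauge on a magnetic base 50 x 60 mm with a column 220 mm high and a short arm to its +x; stands off one end of the station. Origin under the base.
- tin: Bystander: steel tin, 72 mm across, 100 mm high, behind the station. Origin under its centre.
- oil: Bystander: white bottle, 60 mm across, 150 mm high, off one end of the station. Origin under its centre.
- pulley: Bystander: aluminium step pulley, 72 mm across, 75 mm high, behind the station. Origin under its centre.
- spare: Bystander: spare rotor lying along x in a wooden cradle 160 x 70 mm, 70 mm high in all, shaft 200 mm long, to one side. Origin under the cradle.
- caliper: Bystander: flat black case 200 x 75 x 22 mm, to one side. Origin under its centre.

How it is judged:
By the outcome, as a careful person would: the job done as asked, in the order asked, and still so for the second after the job is handed in, with the robot touching nothing.
It also fails if it takes over 67 s, if anything falls off the work surface, if the arm or the gripper's body presses on something with over 40 N, if the wrist force passes 120 N, or if a joint passes its speed limit or range.

## Working session

There is one attempt and no reset: what is moved stays moved. The work goes in short steps, Python scripts to look and compute and a shell command to move; the robot and the scene stay as the last step left them, time stands still between calls to the robot, and variables do not carry over. Pictures are saved under pics/ and viewed, at most 10 in all, crops included, and the job is handed in when it is done.

```bash
ls; mkdir -p pics; python3 - <<'E'
from rig import ctrl,camera,camera_params
import cv2,numpy as np
s=ctrl.get_state();print(s)
for n in("scene","top"):
    p,d=camera(n);cv2.imwrite(f"pics/{n}0.png",p[:,:,::-1]);np.savez(f"{n}0.npz",p=p,d=d);print(n,camera_params(n))
print(camera_params("wrist"))
E
```

```text
pics
{'time': 0.0, 'qpos': array([ 1.04172828e+00,  1.81507706e-01,  1.60798858e+00, -2.94331783e-05,
        1.35380015e+00, -2.06316869e-01]), 'qvel': array([-0.00123994, -0.0007689 , -0.00116116, -0.0003052 ,  0.00087664,
        0.00161017]), 'tau': array([-1.70035342e-03, -4.33860326e+01, -3.41851687e+01,  6.99590030e-02,
        3.88734369e-02, -9.63362118e-05]), 'tcp_pos': array([182.07623096, 544.79219897, 203.53832143]), 'tool_rot': array([-2.92815669e-04,  1.60672875e-01,  9.87007346e-01, -8.00116722e-04]), 'wrist_force': array([0.46143242, 0.59590275, 0.26937728]), 'moment': array([ 0.05326686,  0.05362196, -0.02342853]), 'grip_force': 0.0, 'width': 1.0002848951411012}
scene {'mtx': array([[410.18634154,   0.        , 322.06544356],
       [  0.        , 410.18634154, 194.10831497],
       [  0.        ,   0.        ,   1.        ]]), 'R': array([[ 0.63895995,  0.76923931,  0.00103101],
       [ 0.50682911, -0.41998287, -0.75282046],
       [-0.57866608,  0.48154467, -0.65822511]]), 't': array([-414.62715822, -191.02985211, 1598.04650458])}
top {'mtx': array([[439.72506973
[... 169 characters left out ...]
73 ,  0.00433801],
       [-0.99114895,  0.02652491, -0.13007765],
       [ 0.1299128 , -0.00785345, -0.99149432]]), 't': array([   9.21280307,  624.88509103, 1601.70266609])}
{'mtx': array([[309.70691629,   0.        , 314.25483153],
       [  0.        , 309.70691629, 193.3414837 ],
       [  0.        ,   0.        ,   1.        ]]), 'tool_from_camera': array([[-1.44898391e-03, -9.48611883e-01, -3.16438614e-01,
         8.28873883e+01],
       [ 9.99998640e-01, -1.62358776e-03,  2.88121300e-04,
        -8.22540765e-01],
       [-7.87081151e-04, -3.16437766e-01,  9.48612946e-01,
        -1.79352008e+02],
       [ 0.00000000e+00,  0.00000000e+00,  0.00000000e+00,
         1.00000000e+00]])}
```

View pics/top0.png

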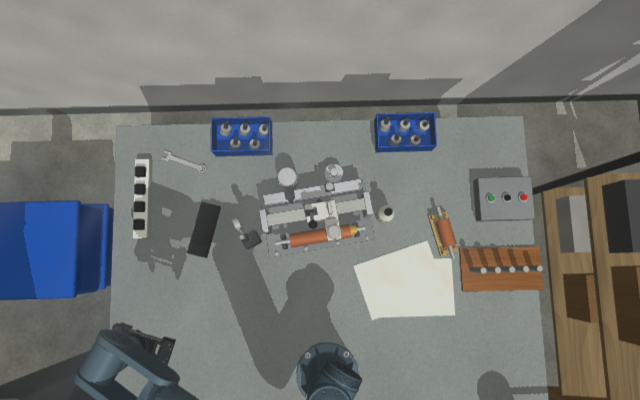

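View pics/scene0.png

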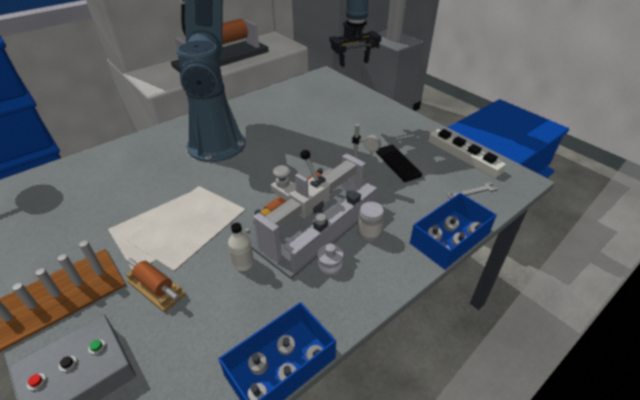

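The top view shows the station around (315,212): rail ends near (264,220) and (367,202), black ball near (312,211), plunger head near (334,231). In the scene view the station is at (315,200). I'll enlarge both.

```bash
cat > h.py <<'E'
import numpy as np
from rig import camera_params
def ray(n,u,v,z):
    c=camera_params(n);K,R,t=c["mtx"],c["R"],c["t"]
    d=R.T@np.linalg.inv(K)@[u,v,1];o=-R.T@t
    return o+d*(z-o[2])/d[2]
def proj(n,X):
    c=camera_params(n);x=c["mtx"]@(c["R"]@np.array(X)+c["t"]);return x[:2]/x[2]
E
python3 - <<'E'
import cv2,numpy as np
a=np.load("top0.npz")["p"][160:260,245:405,::-1]
b=np.load("scene0.npz")["p"][140:280,225:400,::-1]
a=cv2.resize(a,None,fx=5,fy=5,interpolation=cv2.INTER_CUBIC)
b=cv2.resize(b,None,fx=4,fy=4,interpolation=cv2.INTER_CUBIC)
cv2.imwrite("pics/ta.png",a);cv2.imwrite("pics/sb.png",b)
E
```

```text
(no output)
```

View pics/ta.png

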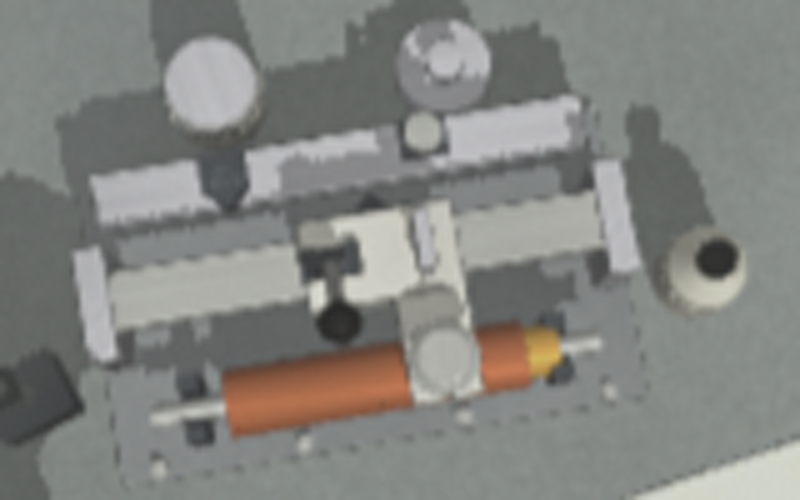

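View pics/sb.png

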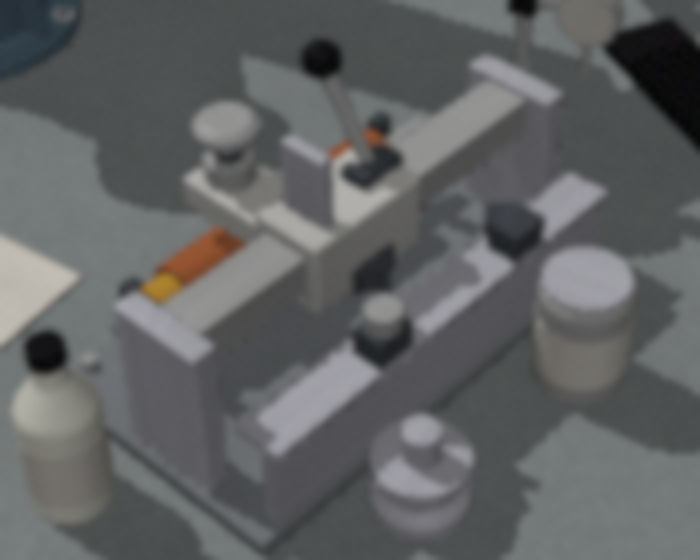

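```bash
python3 - <<'E'
from h import *
T=lambda u,v,z:ray("top",245+u/5,160+v/5,z)
S=lambda u,v,z:ray("scene",225+u/4,140+v/4,z)
L,R=T(96,305,148),T(617,216,148)
print("brk",L,R,np.linalg.norm(L-R))
ey=(L-R)[:2]/np.linalg.norm((L-R)[:2]);ex=np.array([ey[1],-ey[0]])
o=(L+R)[:2]/2-30*ex
print("origin",o,"ex",ex,"yaw",np.degrees(np.arctan2(ex[1],ex[0])))
for n,p in dict(ballT=T(339,321,228),ballS=S(322,57,228),headT=T(446,358,199),headS=S(226,120,199),finT=T(424,212,215),finS=S(308,150,215),markT=T(231,208,103),markS=S(489,238,103),ptrT=T(372,197,103)).items():
    q=p[:2]-o;print(n,p.round(1),"st",(q@ex).round(1),(q@ey).round(1))
E
```

```text
brk [546.0884316  204.38962089 148.        ] [ 598.55660614 -159.35425788  148.        ] 367.5085287195551
origin [542.6298301   18.23466461] ex [0.98975629 0.14276723] yaw 8.208005705732903
ballT [524.2  34.6 228. ] st -15.9 18.9
ballS [526.2  40.6 228. ] st -13.1 24.4
headT [499.8 -35.7 199. ] st -50.1 -47.2
headS [510.5 -33.8 199. ] st -39.2 -46.9
finT [596.5 -23.5 215. ] st 47.3 -49.0
finS [590.1 -21.7 215. ] st 41.3 -46.3
markT [617.3 112.8 103. ] st 87.4 82.9
markS [644.1 100.1 103. ] st 112.1 66.5
ptrT [622.6  11.3 103. ] st 78.1 -18.2
```

Brackets are 367.5 mm apart, against 368 expected. The carriage is at c≈-17 and the mark at y≈+83 on the station. I'll move to a close look from above the pointer line.

```bash
python3 -m creep '[{"tz":-0.06},{"tz":-0.126},{"tx":-0.32,"ty":-0.14,"tz":-0.126,"spin":-26.7,"claw":0.0},{"tx":-0.32,"ty":-0.14,"tz":-0.126,"spin":-26.7,"claw":0.0},{"tx":-0.32,"ty":-0.14,"tz":-0.126,"spin":-26.7,"claw":0.0},{"tx":-0.64,"ty":-0.285,"tz":-0.126,"spin":-26.7,"claw":0.0},{"tx":-0.64,"ty":-0.285,"tz":-0.126,"spin":-26.7,"claw":0.0},{"tx":-0.64,"ty":-0.285,"tz":-0.126,"spin":-26.7,"claw":0.0},{"tx":-0.64,"ty":-0.285,"tz":-0.126,"spin":-26.7,"claw":0.0},{"tx":-0.64,"ty":-0.285,"tz":-0.126,"spin":-26.7,"claw":0.0},{"tx":-0.64,"ty":-0.285,"tz":-0.126,"spin":-26.7,"claw":0.0},{"tx":-0.64,"ty":-0.285,"tz":-0.126,"spin":-26.7,"claw":0.0}]' 20
```

```text
schema error: expected keys tx, ty, tz, spin, claw
```

```bash
python3 -m creep '[{"tx":0,"ty":0,"tz":-0.06,"spin":0,"claw":0.0},{"tx":0,"ty":0,"tz":-0.126,"spin":0,"claw":0.0},{"tx":-0.32,"ty":-0.14,"tz":-0.126,"spin":-26.7,"claw":0.0},{"tx":-0.32,"ty":-0.14,"tz":-0.126,"spin":-26.7,"claw":0.0},{"tx":-0.32,"ty":-0.14,"tz":-0.126,"spin":-26.7,"claw":0.0},{"tx":-0.64,"ty":-0.285,"tz":-0.126,"spin":-26.7,"claw":0.0},{"tx":-0.64,"ty":-0.285,"tz":-0.126,"spin":-26.7,"claw":0.0},{"tx":-0.64,"ty":-0.285,"tz":-0.126,"spin":-26.7,"claw":0.0},{"tx":-0.64,"ty":-0.285,"tz":-0.126,"spin":-26.7,"claw":0.0},{"tx":-0.64,"ty":-0.285,"tz":-0.126,"spin":-26.7,"claw":0.0},{"tx":-0.64,"ty":-0.285,"tz":-0.126,"spin":-26.7,"claw":0.0},{"tx":-0.64,"ty":-0.285,"tz":-0.126,"spin":-26.7,"claw":0.0}]' 20
```

```text
time: 1.6
tcp_pos: [636.3, 129.1, 329.6]
tool_rot: [-0.0, -0.071, 0.997, 0.0]
wrist_force: [0.2, 0.2, -0.1]
width: 0.006
grip_force: 0.0
```

```bash
python3 -m creep '[{"tx":-0.054,"ty":-0.066,"tz":0,"spin":0,"claw":0.0},{"tx":-0.054,"ty":-0.066,"tz":0,"spin":0,"claw":0.0},{"tx":-0.054,"ty":-0.066,"tz":0,"spin":0,"claw":0.0},{"tx":-0.054,"ty":-0.066,"tz":0,"spin":0,"claw":0.0}]'
cat >> h.py <<'E'
from scipy.spatial.transform import Rotation as Ro
def wpose(s):
    q=s["tool_rot"];T=np.eye(4);T[:3,:3]=Ro.from_quat([q[1],q[2],q[3],q[0]]).as_matrix();T[:3,3]=s["tcp_pos"];return T
def wray(s,u,v,z):
    c=camera_params("wrist");K=c["mtx"];d=np.array([u-K[0,2],v-K[1,2]])
    r=np.hypot(*d);th=r/K[0,0]
    k=np.r_[d/max(r,1e-9)*np.sin(th),np.cos(th)]
    M=wpose(s)@c["tool_from_camera"];o=M[:3,3];w=M[:3,:3]@k
    return o+w*(z-o[2])/w[2]
o=np.array([542.63,18.23]);ex=np.array([.98976,.14277]);ey=np.array([-.14277,.98976])
def st(p): q=p[:2]-o;return np.array([q@ex,q@ey]).round(1)
E
python3 - <<'E'
from rig import ctrl,camera
import cv2,pickle
s=ctrl.get_state();p,d=camera("wrist");print(s["tcp_pos"],s["tool_rot"])
cv2.imwrite("pics/w0.png",p[:,:,::-1]);pickle.dump((s,p,d),open("w0.pkl","wb"))
E
```

```text
time: 2.1
tcp_pos: [697.3, 74.1, 329.9]
tool_rot: [-0.0, -0.072, 0.997, 0.0]
wrist_force: [-0.3, -0.3, 0.3]
width: 0.006
grip_force: 0.0
[697.34884046  74.09976923 329.85281259] [-4.36226236e-04 -7.19155183e-02  9.97410599e-01  2.56514441e-04]
```

View pics/w0.png

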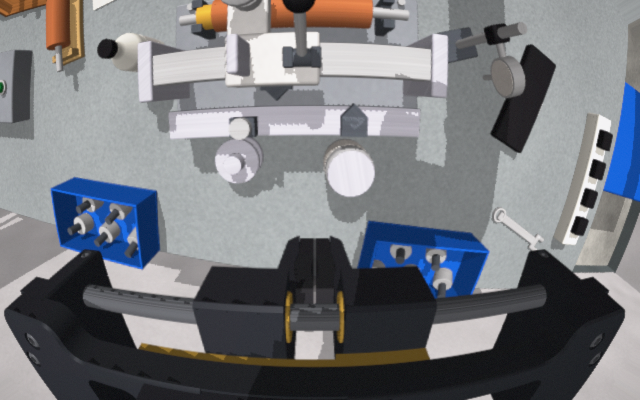

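The wrist view shows the pointer tip near (278,98), the mark's wedge tip near (353,104), the stop with thumbscrew at (240,127) and the fin at (236,55). I'll refine the tips with dark masks.

```bash
python3 - <<'E'
from h import *
import pickle,cv2
s,p,d=pickle.load(open("w0.pkl","rb"))
g=cv2.cvtColor(p,cv2.COLOR_RGB2GRAY)
print(g[84:102,264:294:2]);print(g[100:138:2,336:372:2])
for n,a in dict(ptr=(278,98.5,103),mark=(353,104,103),fin=(233,38,215),pivot=(301,54,154),brL=(146,39,148),brR=(440,34,148)).items():
    w=wray(s,*a);print(n,w.round(1),st(w))
E
```

```text
[[157 153 150 148 147 142 137 132 131 129 128 127 123 119 119]
 [110 108 106 106 104 103 100  99  98  95  95  95  94  92  95]
 [ 87  84  81  82  83  80  80  80  75  77  77  77  78  76  96]
 [ 73  72  71  73  71  71  70  70  69  72  71  71  71  71  99]
 [ 69  71  71  69  68  69  69  67  68  72  73  70  76  76 104]
 [ 73  71  70  71  68  68  67  67  69  71  73  64  94 113 119]
 [ 97  78  71  68  69  68  67  68  70  70  70  68 112 129 127]
 [115  99  71  68  69  68  68  68  71  70  66  88 122 122 125]
 [120 113  81  68  68  69  70  70  70  71  64 111 122 122 120]
 [121 118 100  71  68  66  69  69  73  64  89 118 123 120 121]
 [119 122 113  82  69  67  69  71  70  64 115 122 121 122 121]
 [120 121 119 102  70  71  71  70  63  88 120 123 121 122 122]
 [121 120 120 115  83  71  69  68  65 112 120 121 120 121 121]
 [121 120 120 120 103  74  70  63  82 120 122 122 121 121 122]
 [123 122 121 121 120  88  69  58 104 122 123 122 122 122 121]
 [122 120 121 120 121 104  69  79 118 122 123 123 122 120 121]
 [122 120 121 121 121 118  89 108 121 124 123 124 124 122 121]
 [120 121 122 122 122 122 119
[... 990 characters left out ...]
02 102 108 211 233]
 [234 235 155  89  97  96  97  99 117 115 117 111  98  98  99 105 225 235]
 [232 231 136  89  98  99  98  96 101 111 107  97 101  98  99 108 230 235]
 [234 232 131  95  97  98  97  97  97  97  98  99  97  96  96 106 230 234]
 [230 228 130  98 100 101 100 100  99 100  99 100  99  98 100 118 228 233]
 [199 196 126 100 102 102  99 102  99 101 103 101 103 101 102 115 209 217]
 [131 131 116 110 110 109 107 107 108 107 107 108 107 107 104 107 129 129]]
ptr [627.4  16.3 103. ] [ 83.6 -14. ]
mark [620.7 113.8 103. ] [90.9 83.4]
fin [569.7 -22.3 215. ] [ 21. -44.]
pivot [571.8  40.8 154. ] [32.1 18.1]
brL [ 561.9 -159.2  148. ] [  -6.3 -178.4]
brR [513.1 200.  148. ] [ -3.2 184.1]
```

```bash
python3 -m creep '[{"tx":0.23,"ty":-0.015,"tz":0,"spin":0,"claw":0.0},{"tx":0.23,"ty":-0.015,"tz":0,"spin":0,"claw":0.0},{"tx":0.23,"ty":-0.015,"tz":0,"spin":0,"claw":0.0},{"tx":0.23,"ty":-0.015,"tz":0,"spin":0,"claw":0.0},{"tx":0.23,"ty":-0.015,"tz":0,"spin":0,"claw":0.0},{"tx":0.23,"ty":-0.015,"tz":0.06,"spin":0,"claw":0.0},{"tx":0.23,"ty":-0.015,"tz":0.112,"spin":0,"claw":0.0},{"tx":0.23,"ty":-0.015,"tz":0.112,"spin":0,"claw":0.0},{"tx":0.23,"ty":-0.015,"tz":0.112,"spin":0,"claw":0.0}]'
python3 - <<'E'
from h import *
from rig import ctrl,camera
import cv2,pickle
s=ctrl.get_state();p,d=camera("wrist");print(s["tcp_pos"],st(s["tcp_pos"]))
cv2.imwrite("pics/w1.png",p[:,:,::-1]);pickle.dump((s,p,d),open("w1.pkl","wb"))
E
```

```text
time: 3.28
tcp_pos: [474.0, 25.7, 220.3]
tool_rot: [0.001, -0.072, 0.997, -0.0]
wrist_force: [0.2, -0.1, 0.6]
width: 0.009
grip_force: 0.0
[473.95873881  25.7377192  220.26561021] [-66.9  17.2]
```

View pics/w1.png

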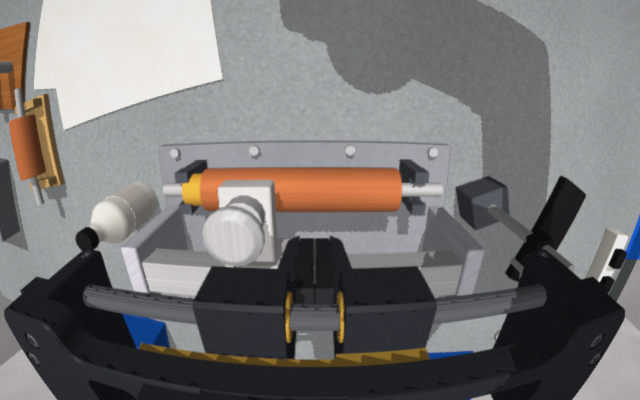

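The wrist view from in front of the lever shows the plunger head at (234,235) clear of the closed fingers at (315,260). Now I'll push the lever toward +x.

```bash
python3 -m creep '[{"tx":-0.015,"ty":0,"tz":0,"spin":0,"claw":0.0},{"tx":-0.025,"ty":0,"tz":0,"spin":0,"claw":0.0},{"tx":-0.035,"ty":0,"tz":0,"spin":0,"claw":0.0},{"tx":-0.045,"ty":0,"tz":0,"spin":0,"claw":0.0},{"tx":-0.055,"ty":0,"tz":0,"spin":0,"claw":0.0},{"tx":-0.065,"ty":0,"tz":0,"spin":0,"claw":0.0},{"tx":-0.075,"ty":0,"tz":0,"spin":0,"claw":0.0},{"tx":-0.085,"ty":0,"tz":0,"spin":0,"claw":0.0},{"tx":-0.095,"ty":0,"tz":0,"spin":0,"claw":0.0},{"tx":-0.105,"ty":0,"tz":0,"spin":0,"claw":0.0},{"tx":-0.112,"ty":0,"tz":0,"spin":0,"claw":0.0},{"tx":-0.112,"ty":0,"tz":0,"spin":0,"claw":0.0}]'
python3 -m creep '[{"tx":-0.004,"ty":0,"tz":0,"spin":0,"claw":0.0},{"tx":-0.008,"ty":0,"tz":0,"spin":0,"claw":0.0},{"tx":-0.008,"ty":0,"tz":0,"spin":0,"claw":0.0}]'
```

```text
time: 4.82
tcp_pos: [583.7, 41.5, 218.0]
tool_rot: [-0.0, -0.072, 0.997, 0.0]
wrist_force: [0.4, 0.3, 0.1]
width: 0.009
grip_force: 0.0
time: 5.2
tcp_pos: [591.5, 42.6, 218.2]
tool_rot: [0.0, -0.072, 0.997, -0.0]
wrist_force: [-0.6, 0.4, -0.2]
width: 0.006
grip_force: 0.0
```

```bash
python3 -m creep '[{"tx":-0.003,"ty":0,"tz":0,"spin":0,"claw":0.0},{"tx":-0.006,"ty":0,"tz":0,"spin":0,"claw":0.0},{"tx":-0.006,"ty":0,"tz":0,"spin":0,"claw":0.0}]'
python3 - <<'E'
from rig import camera
import cv2,numpy as np
p,d=camera("scene");q,d2=camera("top")
b=cv2.resize(p[140:280,225:400,::-1],(500,400),interpolation=cv2.INTER_CUBIC)
a=cv2.resize(q[160:240,275:335,::-1],(300,400),interpolation=cv2.INTER_CUBIC)
cv2.imwrite("pics/s1.png",np.hstack([b,a]))
E
```

```text
time: 5.58
tcp_pos: [597.5, 43.5, 218.1]
tool_rot: [0.0, -0.072, 0.997, 0.0]
wrist_force: [1.1, 0.8, 0.4]
width: 0.005
grip_force: 0.0
```

View pics/s1.png

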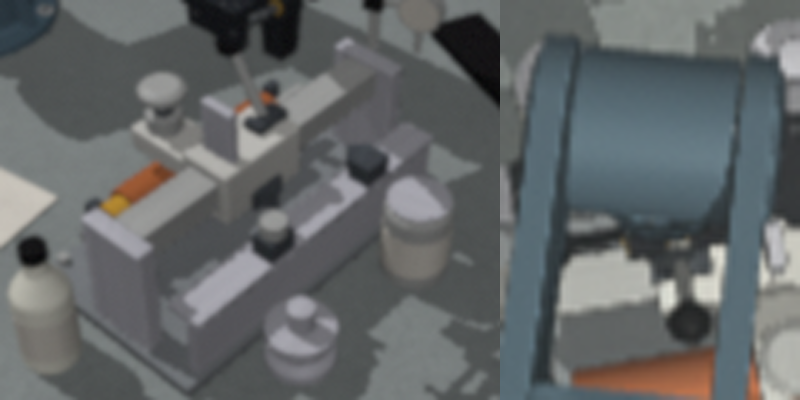

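```bash
python3 - <<'E'
from h import *
from rig import ctrl,camera
s=ctrl.get_state();print(s["time"],s["tcp_pos"],s["wrist_force"])
t=s["tcp_pos"];print("tcp scene",proj("scene",t),"top",proj("top",t))
for n,z in(("scene",228),("top",228)):
  for yy in(18.5,): 
    b=np.r_[o-20.8*ex+yy*ey,228];print(n,"ball exp",proj(n,b),"free",proj(n,np.r_[o+80.8*ex+yy*ey,228]))
p,d=camera("scene")
print((d[150:165:2,290:345:3]).round(0))
E
```

```text
5.675 [597.27770258  43.43983494 218.07484137] [-0.0882387   0.4113091  -0.22047121]
tcp scene [322.30137551 168.42993866] top [309.69472769 202.57167757]
scene ball exp [302.08059552 154.08854331] free [328.96866616 168.79377511]
top ball exp [313.15739081 225.64540354] free [308.04965697 195.43605285]
[[1573. 1571. 1023. 1016. 1007.  997.  979.  989. 1574. 1081. 1071. 1070.
  1084. 1089. 1577. 1575. 1576. 1575. 1569.]
 [1563. 1563. 1560. 1561. 1012. 1002.  993.  992. 1560. 1085. 1075. 1077.
  1089. 1098. 1567. 1567. 1567. 1561.    0.]
 [1560. 1559. 1551. 1554. 1146. 1007.  999.  997. 1556. 1089. 1081. 1081.
  1093. 1101. 1555. 1553. 1562. 1560. 1563.]
 [1548. 1544. 1548. 1545. 1148. 1145. 1000. 1002. 1548. 1098. 1091. 1081.
  1093. 1103. 1551. 1544. 1544. 1545. 1296.]
 [1535. 1539. 1543. 1540. 1152. 1148. 1150. 1534. 1538. 1535. 1090. 1084.
  1101. 1529. 1538. 1535. 1534. 1533. 1292.]
 [1527. 1530. 1524. 1531. 1525. 1160. 1155. 1527. 1526. 1527. 1526. 1091.
  1521. 1527. 1528. 1530. 1526. 1532. 1292.]
 [1519. 1521. 1519. 1520. 1524. 1516. 1155. 1520. 1514. 1522. 1516. 1520.
  1522. 1516. 1513. 1518. 1521. 1514. 1275.]
 [1510. 1511. 1507. 1506. 1505. 1509. 1163. 1162. 1511. 1503. 1505. 1516.
  1508. 1507. 1507. 1508. 1509. 1276. 1266.]]
```

```bash
python3 - <<'E'
from h import *
from rig import ctrl,camera
import cv2
p,d=camera("scene");c=camera_params("scene")
vs,us=np.mgrid[100:185,280:350]
Z=d[100:185,280:350]
X=(np.linalg.inv(c["mtx"])@np.stack([us*Z,vs*Z,Z]).reshape(3,-1)-c["t"][:,None]).T@c["R"]
X=X.reshape(*Z.shape,3)
for v in(110,120,130,140,146,150,154,158,162,166):
  print(v,[tuple(np.r_[st(X[v-100,u-280]),X[v-100,u-280,2]].round().astype(int)) for u in(301,307,312,322,325,328)])
q,d2=camera("top");c=camera_params("top")
for u,v in((313,224),(313,221),(313,227)):
  Zt=d2[v,u];w=c["R"].T@(np.linalg.inv(c["mtx"])@[u*Zt,v*Zt,Zt]-c["t"]);print("top",u,v,st(w),w[2])
cv2.imwrite("pics/s2.png",cv2.resize(p[60:200,240:400,::-1],None,fx=5,fy=4,interpolation=cv2.INTER_CUBIC))
E
```

```text
110 [(np.int64(-483), np.int64(477), np.int64(0)), (np.int64(38), np.int64(-17), np.int64(406)), (np.int64(57), np.int64(-19), np.int64(414)), (np.int64(78), np.int64(-6), np.int64(417)), (np.int64(84), np.int64(-2), np.int64(417)), (np.int64(89), np.int64(3), np.int64(417))]
120 [(np.int64(-427), np.int64(420), np.int64(-2)), (np.int64(41), np.int64(-21), np.int64(382)), (np.int64(58), np.int64(-21), np.int64(388)), (np.int64(91), np.int64(-22), np.int64(402)), (np.int64(94), np.int64(-13), np.int64(399)), (np.int64(81), np.int64(12), np.int64(383))]
130 [(np.int64(-368), np.int64(360), np.int64(1)), (np.int64(46), np.int64(-27), np.int64(358)), (np.int64(58), np.int64(-21), np.int64(360)), (np.int64(84), np.int64(-13), np.int64(367)), (np.int64(82), np.int64(0), np.int64(360)), (np.int64(82), np.int64(11), np.int64(355))]
140 [(np.int64(68), np.int64(-71), np.int64(360)), (np.int64(77), np.int64(-60), np.int64(358)), (np.int64(88), np.int64(-53), np.int64(359)), (np.int64(83), np.int64(-12), np.int64(337)), (np.int64(89), np.int64(-8), np.int64(338)), (np.int64(92), np.int64(0), np
[... 1118 characters left out ...]
3))]
162 [(np.int64(-215), np.int64(202), np.int64(2)), (np.int64(0), np.int64(16), np.int64(212)), (np.int64(-185), np.int64(230), np.int64(1)), (np.int64(-159), np.int64(256), np.int64(0)), (np.int64(-152), np.int64(265), np.int64(-2)), (np.int64(-143), np.int64(271), np.int64(-1))]
166 [(np.int64(-197), np.int64(184), np.int64(2)), (np.int64(-183), np.int64(201), np.int64(0)), (np.int64(14), np.int64(22), np.int64(202)), (np.int64(-141), np.int64(236), np.int64(2)), (np.int64(-136), np.int64(247), np.int64(-2)), (np.int64(-128), np.int64(254), np.int64(-2))]
top 313 224 [-16.6  18. ] 243.31365632978418
top 313 221 [-6.8 16.4] 241.27474085414784
top 313 227 [-26.   19.6] 239.76631964747537
```

View pics/s2.png

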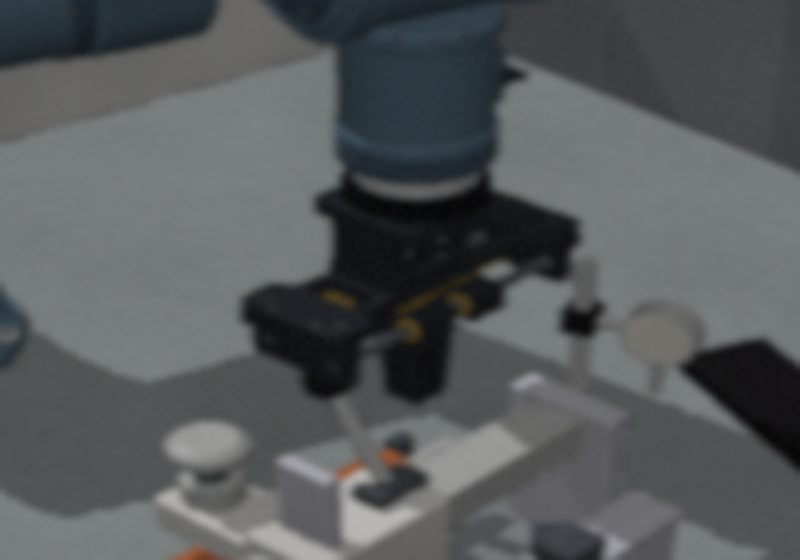

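The crop shows the closed fingertips ending near (415,395), about 30 mm above where the reported TCP should be, and the lever still clamped at (335,385). So the fingers passed over the ball. I'll check the finger geometry with wrist depth.

```bash
python3 - <<'E'
from h import *
from rig import ctrl
import pickle
print(ctrl.grasp_offset)
s,p,d=pickle.load(open("w0.pkl","rb"))
c=camera_params("wrist");K=c["mtx"];M=c["tool_from_camera"]
for v in(236,239,243,248,255,262,275):
  r=[]
  for u in(295,305,315,325,335):
    q=np.array([u-K[0,2],v-K[1,2]]);R=np.hypot(*q);th=R/K[0,0];Z=d[v,u]
    k=np.r_[q/R*np.tan(th)*Z,Z,1];r.append((M@k)[:3].round().astype(int).tolist())
  print(v,r)
# station / ball checks of table & heights from wrist depth
E
```

```text
18.700000000000003
236 [[-169, -36, 331], [-170, -18, 331], [-170, 1, 331], [-170, 19, 331], [-170, 37, 331]]
239 [[12, -10, -38], [10, -5, -35], [10, 0, -35], [10, 5, -36], [11, 10, -38]]
243 [[11, -10, -42], [10, -5, -39], [10, 0, -39], [9, 5, -39], [11, 10, -42]]
248 [[11, -10, -47], [10, -5, -45], [10, 0, -45], [9, 5, -44], [11, 10, -47]]
255 [[12, -9, -56], [10, -5, -51], [10, 0, -51], [10, 5, -51], [11, 9, -53]]
262 [[10, -9, -58], [11, -5, -59], [6, 0, -52], [10, 4, -58], [12, 9, -61]]
275 [[9, -9, -68], [10, -4, -69], [-1, 0, -53], [10, 4, -69], [11, 8, -71]]
```

```bash
cat >> h.py <<'E'
def tips(s,p,d):
    c=camera_params("wrist");K=c["mtx"];M=c["tool_from_camera"]
    vs,us=np.mgrid[150:330,150:480];Z=d[150:330,150:480]
    dx,dy=us-K[0,2],vs-K[1,2];R=np.hypot(dx,dy)+1e-9;t=np.tan(R/K[0,0])
    P=np.stack([dx/R*t*Z,dy/R*t*Z,Z],-1)@M[:3,:3].T+M[:3,3]
    m=(Z>0)&(np.abs(P[...,0])<14)&(P[...,2]<15)&(P[...,2]>-70)&(np.abs(P[...,1])<65)
    Q=P[m]
    for a in range(-60,60,10):
        q=Q[(Q[:,1]>=a)&(Q[:,1]<a+10)]
        if len(q)>5: print(a,len(q),"zmax",np.percentile(q[:,2],98).round(),"y",q[:,1].min().round(),q[:,1].max().round())
E
python3 -m creep '[{"tx":0,"ty":0,"tz":-0.06,"spin":0,"claw":0.03},{"tx":0.06,"ty":0,"tz":-0.08,"spin":0,"claw":0.03},{"tx":0.12,"ty":0,"tz":-0.08,"spin":0,"claw":0.03},{"tx":0.12,"ty":0,"tz":-0.08,"spin":0,"claw":0.03},{"tx":0.12,"ty":0,"tz":-0.08,"spin":0,"claw":0.03},{"tx":0.12,"ty":0,"tz":-0.08,"spin":0,"claw":0.03}]'
python3 - <<'E'
from h import *
from rig import ctrl,camera
s=ctrl.get_state();print(s["width"]);tips(s,*camera("wrist"))
E
python3 -m creep '[{"tx":0,"ty":0,"tz":0,"spin":0,"claw":0.088},{"tx":0,"ty":0,"tz":0,"spin":0,"claw":0.088},{"tx":0,"ty":0,"tz":0,"spin":0,"claw":0.088},{"tx":0,"ty":0,"tz":0,"spin":0,"claw":0.088},{"tx":0,"ty":0,"tz":0,"spin":0,"claw":0.088},{"tx":0,"ty":0,"tz":0,"spin":0,"claw":0.088}]'
python3 - <<'E'
from h import *
from rig import ctrl,camera
s=ctrl.get_state();print(s["width"]);tips(s,*camera("wrist"))
E
```

```text
time: 6.58
tcp_pos: [479.6, 26.2, 298.3]
tool_rot: [0.0, -0.072, 0.997, -0.0]
wrist_force: [0.3, 0.5, 0.6]
width: 0.338
grip_force: 0.0
0.3383322310494345
-40 41 zmax -54.0 y -32.0 -30.0
-30 789 zmax -35.0 y -30.0 -20.0
-20 643 zmax -35.0 y -20.0 -15.0
10 707 zmax -34.0 y 14.0 20.0
20 737 zmax -35.0 y 20.0 30.0
30 7 zmax -63.0 y 30.0 31.0
time: 7.38
tcp_pos: [478.5, 26.3, 298.2]
tool_rot: [0.0, -0.072, 0.997, -0.0]
wrist_force: [-0.0, -1.0, -0.1]
width: 0.986
grip_force: 0.0
0.9858489775187272
-60 667 zmax -35.0 y -60.0 -50.0
-50 1146 zmax -34.0 y -50.0 -43.0
40 1236 zmax -34.0 y 42.0 50.0
50 585 zmax -35.0 y 50.0 59.0
```

Finger ends are steadily 34.5 mm behind the stated TCP. The scene view showed the same, so I'll use finger end = TCP z + 34.5 from here on. I'll repeat the push lower.

```bash
python3 -m creep '[{"tx":0.006,"ty":0.001,"tz":0,"spin":0,"claw":0},{"tx":0.006,"ty":0.001,"tz":0,"spin":0,"claw":0},{"tx":0.006,"ty":0.001,"tz":0,"spin":0,"claw":0},{"tx":0.006,"ty":0.001,"tz":0,"spin":0,"claw":0},{"tx":0.006,"ty":0.001,"tz":0,"spin":0,"claw":0},{"tx":0.006,"ty":0.001,"tz":0.04,"spin":0,"claw":0},{"tx":0.006,"ty":0.001,"tz":0.08,"spin":0,"claw":0},{"tx":0.006,"ty":0.001,"tz":0.115,"spin":0,"claw":0},{"tx":0.006,"ty":0.001,"tz":0.115,"spin":0,"claw":0},{"tx":0.006,"ty":0.001,"tz":0.115,"spin":0,"claw":0}]'
python3 -m creep '[{"tx":-0.01,"ty":0,"tz":0,"spin":0,"claw":0},{"tx":-0.02,"ty":0,"tz":0,"spin":0,"claw":0},{"tx":-0.026,"ty":0,"tz":0,"spin":0,"claw":0},{"tx":-0.032,"ty":0,"tz":0,"spin":0,"claw":0},{"tx":-0.038,"ty":0,"tz":0,"spin":0,"claw":0}]'
python3 -m creep '[{"tx":-0.008,"ty":0,"tz":0,"spin":0,"claw":0},{"tx":-0.016,"ty":0,"tz":0,"spin":0,"claw":0},{"tx":-0.024,"ty":0,"tz":0,"spin":0,"claw":0},{"tx":-0.032,"ty":0,"tz":0,"spin":0,"claw":0},{"tx":-0.04,"ty":0,"tz":0,"spin":0,"claw":0},{"tx":-0.048,"ty":0,"tz":0,"spin":0,"claw":0},{"tx":-0.056,"ty":0,"tz":0,"spin":0,"claw":0},{"tx":-0.064,"ty":0,"tz":0,"spin":0,"claw":0},{"tx":-0.07,"ty":0,"tz":0,"spin":0,"claw":0},{"tx":-0.075,"ty":0,"tz":0,"spin":0,"claw":0}]'
```

```text
time: 8.68
tcp_pos: [473.3, 26.3, 184.6]
tool_rot: [0.001, -0.072, 0.997, -0.0]
wrist_force: [0.6, -0.3, 0.2]
width: 0.003
grip_force: 0.0
time: 9.3
tcp_pos: [509.3, 31.9, 183.2]
tool_rot: [-0.001, -0.072, 0.997, -0.0]
wrist_force: [-4.4, -0.5, 3.3]
width: 0.009
grip_force: 2.3
time: 10.55
tcp_pos: [584.5, 42.6, 182.9]
tool_rot: [-0.0, -0.072, 0.997, 0.0]
wrist_force: [-1.0, -0.0, -0.7]
width: 0.007
grip_force: 0.3
```

```bash
python3 -m creep '[{"tx":-0.003,"ty":0,"tz":0,"spin":0,"claw":0},{"tx":-0.006,"ty":0,"tz":0,"spin":0,"claw":0},{"tx":-0.009,"ty":0,"tz":0,"spin":0,"claw":0},{"tx":-0.009,"ty":0,"tz":0,"spin":0,"claw":0}]'; python3 -m creep '[{"tx":-0.001,"ty":0,"tz":0,"spin":0,"claw":0},{"tx":-0.002,"ty":0,"tz":0,"spin":0,"claw":0},{"tx":-0.003,"ty":0,"tz":0,"spin":0,"claw":0}]'; python3 -m creep '[{"tx":-0.001,"ty":0,"tz":0,"spin":0,"claw":0},{"tx":-0.002,"ty":0,"tz":0,"spin":0,"claw":0},{"tx":-0.003,"ty":0,"tz":0,"spin":0,"claw":0}]'
```

```text
time: 11.05
tcp_pos: [593.5, 43.9, 183.3]
tool_rot: [0.0, -0.072, 0.997, -0.0]
wrist_force: [0.1, -0.1, -0.1]
width: 0.004
grip_force: 0.0
time: 11.42
tcp_pos: [596.2, 44.3, 183.2]
tool_rot: [0.0, -0.072, 0.997, -0.0]
wrist_force: [-0.3, -0.1, 0.1]
width: 0.002
grip_force: 0.1
time: 11.8
tcp_pos: [599.1, 44.7, 183.1]
tool_rot: [-0.0, -0.072, 0.997, -0.0]
wrist_force: [0.6, 0.3, -0.6]
width: 0.007
grip_force: 0.1
```

```bash
python3 -m creep '[{"tx":-0.001,"ty":0,"tz":0,"spin":0,"claw":0},{"tx":-0.002,"ty":0,"tz":0,"spin":0,"claw":0},{"tx":-0.003,"ty":0,"tz":0,"spin":0,"claw":0},{"tx":-0.004,"ty":0,"tz":0,"spin":0,"claw":0}]'
cat >> h.py <<'E'
def dark(name,box,zr,thr=70):
    from rig import camera
    p,d=camera(name);c=camera_params(name)
    u0,u1,v0,v1=box;vs,us=np.mgrid[v0:v1,u0:u1];Z=d[v0:v1,u0:u1]
    X=(np.linalg.inv(c["mtx"])@np.stack([us*Z,vs*Z,Z]).reshape(3,-1)-c["t"][:,None]).T@c["R"]
    col=p[v0:v1,u0:u1].reshape(-1,3)
    S=np.c_[(X[:,:2]-o)@ex,(X[:,:2]-o)@ey,X[:,2]]
    m=(Z.ravel()>0)&(X[:,2]>zr[0])&(X[:,2]<zr[1])&(col.max(1)<thr)
    return S[m]
E
python3 - <<'E'
from h import *
S=dark("scene",(290,345,130,190),(195,300))
S=S[(abs(S[:,0]-30)<100)&(abs(S[:,1]-10)<70)]
for z in range(195,300,8):
    q=S[(S[:,2]>=z)&(S[:,2]<z+8)]
    if len(q):print(z,len(q),q[:,0].min().round(),q[:,0].max().round(),q[:,1].min().round(),q[:,1].max().round())
E
```

```text
time: 12.3
tcp_pos: [602.7, 45.2, 183.0]
tool_rot: [-0.001, -0.072, 0.997, -0.0]
wrist_force: [-3.2, -1.4, 1.1]
width: 0.005
grip_force: 1.8
211 2 74.0 76.0 15.0 16.0
219 18 54.0 99.0 4.0 16.0
227 53 55.0 104.0 3.0 32.0
235 66 57.0 102.0 3.0 35.0
243 31 58.0 97.0 2.0 32.0
251 30 55.0 77.0 0.0 32.0
259 12 63.0 77.0 0.0 28.0
267 3 74.0 76.0 2.0 4.0
275 5 61.0 79.0 -10.0 -8.0
283 35 64.0 101.0 -12.0 50.0
291 107 45.0 100.0 -59.0 70.0
299 10 76.0 99.0 -59.0 58.0
```

```bash
python3 -m creep '[{"tx":-0.001,"ty":0,"tz":0,"spin":0,"claw":0},{"tx":-0.002,"ty":0,"tz":0,"spin":0,"claw":0},{"tx":-0.003,"ty":0,"tz":0,"spin":0,"claw":0}]'; python3 -m creep '[{"tx":-0.001,"ty":0,"tz":0,"spin":0,"claw":0},{"tx":-0.002,"ty":0,"tz":0,"spin":0,"claw":0},{"tx":-0.003,"ty":0,"tz":0,"spin":0,"claw":0}]'
```

```text
time: 12.72
tcp_pos: [603.0, 45.3, 182.8]
tool_rot: [-0.004, -0.072, 0.997, -0.0]
wrist_force: [-16.5, -3.0, 8.0]
width: 0.005
grip_force: 8.1
time: 13.1
tcp_pos: [603.2, 45.4, 182.7]
tool_rot: [-0.007, -0.072, 0.997, -0.0]
wrist_force: [-28.2, -4.4, 13.7]
width: 0.007
grip_force: 14.2
```

The lever is hard against its free end stop, with -28 N at the wrist. I'll retreat, rise, and open over the fin.

```bash
python3 -m creep '[{"tx":0.037,"ty":0,"tz":0,"spin":0,"claw":0},{"tx":0.037,"ty":0,"tz":-0.05,"spin":0,"claw":0.045},{"tx":0.037,"ty":-0.065,"tz":-0.07,"spin":0,"claw":0.045},{"tx":0.037,"ty":-0.065,"tz":-0.07,"spin":0,"claw":0.045},{"tx":0.037,"ty":-0.065,"tz":-0.07,"spin":0,"claw":0.045},{"tx":0.037,"ty":-0.065,"tz":-0.07,"spin":0,"claw":0.045},{"tx":0.037,"ty":-0.065,"tz":-0.07,"spin":0,"claw":0.045}]'
python3 - <<'E'
from h import *
from rig import ctrl,camera
s=ctrl.get_state();print(s["time"],st(s["tcp_pos"]),s["tcp_pos"][2],s["wrist_force"].round(1))
p,d=camera("wrist")
c=camera_params("wrist");K=c["mtx"];M=wpose(s)@c["tool_from_camera"]
vs,us=np.mgrid[0:400,0:640];dx,dy=us-K[0,2],vs-K[1,2];R=np.hypot(dx,dy)+1e-9;t=np.tan(np.minimum(R/K[0,0],1.4))
P=np.stack([dx/R*t*d,dy/R*t*d,d],-1)@M[:3,:3].T+M[:3,3]
S=np.concatenate([(P[...,:2]-o)@np.c_[ex,ey],P[...,2:]],-1)
ok=d>0
def box(n,x,y,z):
    m=ok&(S[...,0]>x[0])&(S[...,0]<x[1])&(S[...,1]>y[0])&(S[...,1]<y[1])&(S[...,2]>z[0])&(S[...,2]<z[1])
    q=S[m];print(n,len(q), np.percentile(q,[2,50,98],axis=0).round(1).tolist() if len(q) else "")
box("fin",(0,70),(-80,-10),(207,219))
box("head",(-90,0),(-90,0),(190,205))
box("beamtop carriage",(-10,80),(-100,80),(151,158))
import cv2;cv2.imwrite("pics/w2.png",p[:,:,::-1])
E
```

```text
time: 13.98
tcp_pos: [581.3, -22.4, 252.4]
tool_rot: [-0.001, -0.072, 0.997, 0.0]
wrist_force: [-0.2, -0.1, -0.3]
width: 0.511
grip_force: 0.0
13.975 [ 32.5 -45.7] 252.38220606769656 [-0.2 -0.1 -0.3]
fin 778 [[15.7, -52.5, 209.7], [33.2, -46.4, 213.7], [53.0, -41.0, 215.3]]
head 3224 [[-66.5, -68.3, 192.5], [-44.5, -46.3, 197.5], [-22.6, -24.4, 199.3]]
beamtop carriage 4917 [[5.7, -69.0, 151.9], [26.8, -21.0, 154.1], [63.2, 34.2, 155.7]]
```

View pics/w2.png

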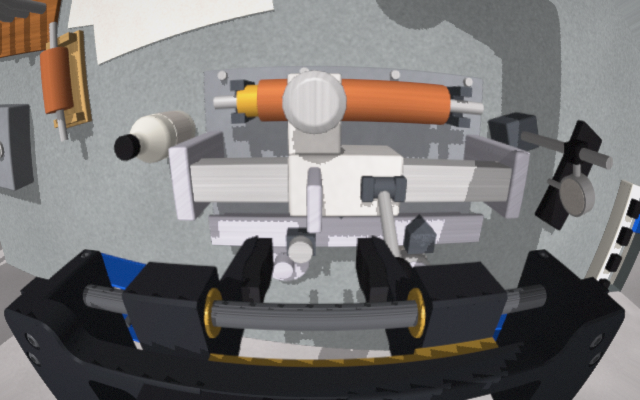

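The wrist view shows the fin at (315,200) centred between the open fingers at (250,270) and (372,270), with the lever over to +x. Depth gives heights of 215, 199 and 155, all as specified. Next I'll descend and pinch the fin.

```bash
python3 -m creep '[{"tx":-0.001,"ty":-0.001,"tz":0.05,"spin":0,"claw":0.045},{"tx":-0.001,"ty":-0.001,"tz":0.08,"spin":0,"claw":0.045},{"tx":-0.001,"ty":-0.001,"tz":0.094,"spin":0,"claw":0.045},{"tx":-0.001,"ty":-0.001,"tz":0.094,"spin":0,"claw":0.0},{"tx":-0.001,"ty":-0.001,"tz":0.094,"spin":0,"claw":0.0},{"tx":-0.001,"ty":-0.001,"tz":0.094,"spin":0,"claw":0.0},{"tx":-0.001,"ty":-0.001,"tz":0.094,"spin":0,"claw":0.0},{"tx":-0.001,"ty":-0.001,"tz":0.094,"spin":0,"claw":0.0},{"tx":-0.001,"ty":-0.001,"tz":0.094,"spin":0,"claw":0.0}]' 25
cat >> h.py <<'E'
def wcloud(s,p,d):
    c=camera_params("wrist");K=c["mtx"];M=wpose(s)@c["tool_from_camera"]
    vs,us=np.mgrid[0:400,0:640];dx,dy=us-K[0,2],vs-K[1,2];R=np.hypot(dx,dy)+1e-9;t=np.tan(np.minimum(R/K[0,0],1.4))
    P=np.stack([dx/R*t*d,dy/R*t*d,d],-1)@M[:3,:3].T+M[:3,3]
    S=np.concatenate([(P[...,:2]-o)@np.c_[ex,ey],P[...,2:]],-1);S[d<=0]=np.nan;return S
def wedge(S,x0,y,z):
    "per x slice, y extent of things above the ledge"
    for x in range(*x0,3):
        m=(S[...,0]>=x)&(S[...,0]<x+3)&(S[...,1]>y[0])&(S[...,1]<y[1])&(S[...,2]>z[0])&(S[...,2]<z[1])
        q=S[m]
        if len(q):print(x,len(q),q[:,1].min().round(1),q[:,1].max().round(1),"mid",((q[:,1].min()+q[:,1].max())/2).round(1),"z",np.median(q[:,2]).round())
E
python3 - <<'E'
from h import *
import pickle
S=wcloud(*pickle.load(open("w0.pkl","rb")))
print("mark");wedge(S,(80,125),(55,110),(94,120))
print("ptr");wedge(S,(64,95),(-50,20),(94,125))
print("stop");wedge(S,(90,125),(-90,-10),(94,120))
E
```

```text
time: 15.15
tcp_pos: [583.6, -24.1, 160.5]
tool_rot: [0.001, -0.072, 0.997, -0.0]
wrist_force: [-0.3, 2.7, 5.5]
width: 0.13
grip_force: 25.0
mark
89 11 82.2 87.3 mid 84.7 z 112.0
92 19 79.0 88.6 mid 83.8 z 113.0
95 25 76.3 89.8 mid 83.0 z 113.0
98 48 73.6 95.1 mid 84.4 z 113.0
101 48 69.8 96.4 mid 83.1 z 113.0
104 58 67.1 101.6 mid 84.4 z 113.0
107 72 66.9 100.7 mid 83.8 z 113.0
110 65 67.0 100.7 mid 83.8 z 113.0
113 56 66.9 100.9 mid 83.9 z 113.0
116 69 67.0 100.9 mid 83.9 z 113.0
119 70 66.9 101.1 mid 84.0 z 113.0
122 54 66.9 101.2 mid 84.1 z 113.0
ptr
64 49 -48.9 18.9 mid -15.0 z 113.0
67 73 -35.7 3.6 mid -16.0 z 113.0
70 61 -34.4 3.6 mid -15.4 z 113.0
73 38 -28.0 -4.3 mid -16.2 z 113.0
76 36 -24.2 -6.8 mid -15.5 z 113.0
79 23 -21.7 -9.4 mid -15.6 z 113.0
82 12 -19.2 -12.9 mid -16.1 z 113.0
85 3 -16.7 -15.4 mid -16.0 z 113.0
stop
105 59 -78.3 -44.5 mid -61.4 z 100.0
108 29 -77.9 -44.5 mid -61.2 z 113.0
111 22 -79.8 -44.6 mid -62.2 z 113.0
114 17 -49.0 -44.7 mid -46.8 z 112.0
117 13 -48.9 -44.7 mid -46.8 z 113.0
120 13 -48.5 -44.4 mid -46.5 z 113.0
123 16 -49.3 -44.5 mid -46.9 z 113.0
```

The fin is gripped. Pointer mid-line is at y=-15.9 and the mark at 83.9, so I need a slide of +99.8 mm.

```bash
python3 -m creep '[{"tx":0,"ty":0.01,"tz":0,"spin":0,"claw":0.0},{"tx":0,"ty":0.02,"tz":0,"spin":0,"claw":0.0},{"tx":0,"ty":0.032,"tz":0,"spin":0,"claw":0.0},{"tx":0,"ty":0.044,"tz":0,"spin":0,"claw":0.0},{"tx":0,"ty":0.056,"tz":0,"spin":0,"claw":0.0},{"tx":0,"ty":0.068,"tz":0,"spin":0,"claw":0.0},{"tx":0,"ty":0.08,"tz":0,"spin":0,"claw":0.0},{"tx":0,"ty":0.09,"tz":0,"spin":0,"claw":0.0},{"tx":0,"ty":0.096,"tz":0,"spin":0,"claw":0.0},{"tx":0,"ty":0.0998,"tz":0,"spin":0,"claw":0.0},{"tx":0,"ty":0.0998,"tz":0,"spin":0,"claw":0.0},{"tx":0,"ty":0.0998,"tz":0,"spin":0,"claw":0.0}]' 25
python3 - <<'E'
from h import *
from rig import ctrl
s=ctrl.get_state();print(st(s["tcp_pos"]))
E
```

```text
time: 16.65
tcp_pos: [569.3, 74.5, 160.5]
tool_rot: [0.001, -0.072, 0.997, -0.0]
wrist_force: [-0.2, 0.2, 6.6]
width: 0.134
grip_force: 25.0
[34.5 51.9]
```

```bash
python3 -m creep '[{"tx":0,"ty":0,"tz":0,"spin":0,"claw":0.045},{"tx":0,"ty":0,"tz":0,"spin":0,"claw":0.045},{"tx":0,"ty":0,"tz":0,"spin":0,"claw":0.045},{"tx":0,"ty":0,"tz":-0.05,"spin":0,"claw":0.045},{"tx":0,"ty":0,"tz":-0.11,"spin":0,"claw":0},{"tx":-0.06,"ty":0.02,"tz":-0.14,"spin":0,"claw":0},{"tx":-0.13,"ty":0.032,"tz":-0.14,"spin":0,"claw":0},{"tx":-0.13,"ty":0.032,"tz":-0.14,"spin":0,"claw":0},{"tx":-0.13,"ty":0.032,"tz":-0.14,"spin":0,"claw":0},{"tx":-0.13,"ty":0.032,"tz":-0.14,"spin":0,"claw":0}]'
cat > look.py <<'E'
from h import *
from rig import ctrl,camera
s=ctrl.get_state();p,d=camera("wrist");S=wcloud(s,p,d);print(st(s["tcp_pos"]),s["tcp_pos"][2])
print("mark");wedge(S,(89,125),(55,115),(98,120))
print("ptr");wedge(S,(66,89),(55,115),(98,125))
q=S[(S[...,2]>205)&(S[...,2]<262)&(abs(S[...,1]-118)<25)&(S[...,0]>-50)&(S[...,0]<130)]
if len(q):print("ball",np.percentile(q,[2,50,98],axis=0).round(1).tolist())
m=(S[...,2]>185)&(S[...,2]<203)&(S[...,0]<0)&(S[...,0]>-90)&(abs(S[...,1]-50)<50);q=S[m]
if len(q):print("head",len(q),np.percentile(q,[2,50,98],axis=0).round(1).tolist())
E
python3 look.py
```

```text
time: 17.9
tcp_pos: [692.0, 124.5, 299.0]
tool_rot: [-0.0, -0.071, 0.997, -0.0]
wrist_force: [0.3, -0.4, 0.5]
width: 0.006
grip_force: 0.0
[163.   83.8] 298.96399859896826
mark
89 3 83.2 85.5 mid 84.4 z 113.0
92 16 79.7 89.0 mid 84.4 z 113.0
95 39 76.2 92.5 mid 84.4 z 113.0
98 33 73.9 93.7 mid 83.8 z 113.0
101 69 70.3 98.4 mid 84.4 z 113.0
104 57 67.9 100.8 mid 84.3 z 113.0
107 88 67.9 102.0 mid 84.9 z 113.0
110 59 67.9 102.0 mid 84.9 z 113.0
113 90 67.9 102.0 mid 84.9 z 113.0
116 59 67.9 102.0 mid 84.9 z 113.0
119 86 67.8 102.1 mid 84.9 z 113.0
122 57 67.8 99.7 mid 83.7 z 113.0
ptr
66 83 56.3 113.9 mid 85.1 z 113.0
69 91 62.4 100.6 mid 81.5 z 113.0
72 39 70.5 93.7 mid 82.1 z 113.0
75 47 72.8 91.3 mid 82.0 z 113.0
78 22 76.2 89.0 mid 82.6 z 113.0
81 18 77.4 85.5 mid 81.5 z 113.0
84 2 80.9 82.0 mid 81.5 z 112.0
ball [[66.6, 102.9, 207.5], [84.8, 115.0, 238.0], [98.7, 128.5, 242.7]]
```

```bash
python3 -m creep '[{"tx":0,"ty":0,"tz":0.05,"spin":0,"claw":0},{"tx":0,"ty":0,"tz":0.09,"spin":0,"claw":0},{"tx":0,"ty":0,"tz":0.09,"spin":0,"claw":0},{"tx":0,"ty":0,"tz":0.09,"spin":0,"claw":0}]'
cat > sub.py <<'E'
from h import *
from rig import ctrl,camera
import cv2
s=ctrl.get_state();p,d=camera("wrist")
g=cv2.cvtColor(p,cv2.COLOR_RGB2GRAY);S=wcloud(s,p,d)
cv2.imwrite("pics/sub.png",p[:,:,::-1])
def rows(name,xr,z):
    L=[]
    for v in range(20,230):
        u=np.where((S[v,:,0]>xr[0])&(S[v,:,0]<xr[1])&(abs(S[v,:,2]-z)<4)&(abs(S[v,:,1]-84)<26))[0]
        if len(u)<4:continue
        # subpixel edges on depth-height step, refined at gray half-level
        e=[]
        for ue,sg in((u[0],-1),(u[-1],1)):
            k=np.arange(-4,5);x=ue+sg*k;pr=g[v,x].astype(float);a=np.median(pr[:3]);b=np.median(pr[-3:])
            if abs(a-b)<12:break
            h=(a+b)/2;i=np.where((pr[:-1]-h)*(pr[1:]-h)<=0)[0]
            if not len(i):break
            i=i[0];e.append(ue+sg*(k[i]+(pr[i]-h)/(pr[i]-pr[i+1]+1e-9)))
        if len(e)==2:
            w=[st(wray(s,q,v,z)) for q in e];L.append((w[0][0],(w[0][1]+w[1][1])/2,abs(w[1][1]-w[0][1])))
    for a in L:print(name,np.round(a,1))
    print(name,"median",np.median([a[1] for a in L]))
rows("mark",(89,122),114);rows("ptr",(72,87),114)
E
python3 sub.py; python3 look.py
```

```text
time: 18.45
tcp_pos: [693.4, 124.5, 211.8]
tool_rot: [0.001, -0.071, 0.997, -0.0]
wrist_force: [-0.1, -0.1, -0.1]
width: 0.004
grip_force: 0.0
mark [91.7 84.2  5.6]
mark [92.6 84.3  7.8]
mark [93.5 84.4  9.5]
mark [94.4 84.3 11. ]
mark [95.3 84.4 12.9]
mark [96.2 84.4 14.3]
mark [97.  84.2 16.1]
mark [97.9 84.4 18.4]
mark [98.8 84.4 20.9]
mark [99.7 84.3 22.8]
mark [100.6  84.2  24.3]
mark [101.5  84.2  25.8]
mark [102.4  84.2  27.3]
mark [103.3  84.2  29.3]
mark [104.2  84.4  31.1]
mark [105.1  84.4  32.1]
mark [106.   84.4  32.8]
mark [106.9  84.2  33.9]
mark [107.8  84.3  34.2]
mark [108.7  84.4  34.1]
mark [109.6  84.4  34.2]
mark [110.5  84.4  34. ]
mark [111.4  84.4  33.8]
mark [112.3  84.4  33.7]
mark [113.2  84.3  33.6]
mark [114.1  84.4  33.7]
mark [115.   84.4  33.7]
mark [115.9  84.4  33.7]
mark [116.8  84.4  33.9]
mark [117.8  84.4  33.9]
mark [118.7  84.4  33.9]
mark [119.6  84.4  34. ]
mark [120.5  84.4  33.9]
mark [121.4  84.2  33.9]
mark median 84.35
ptr [72.8 81.7 24.8]
ptr [73.7 82.  23.9]
ptr [74.6 81.6 21.8]
ptr [75.5 81.6 19.7]
ptr [76.4 81.6 17.9]
ptr [77.3 81.6
[... 233 characters left out ...]
113.0
92 29 79.4 89.2 mid 84.3 z 113.0
95 64 77.6 92.8 mid 85.2 z 113.0
98 73 73.8 95.7 mid 84.8 z 113.0
101 93 70.0 98.6 mid 84.3 z 113.0
104 143 67.7 100.9 mid 84.3 z 113.0
107 114 67.7 100.9 mid 84.3 z 113.0
110 114 67.7 100.9 mid 84.3 z 113.0
113 138 68.5 101.0 mid 84.7 z 113.0
116 119 68.5 101.0 mid 84.7 z 113.0
119 108 68.4 100.1 mid 84.3 z 113.0
122 112 68.5 100.2 mid 84.3 z 113.0
ptr
66 183 55.7 115.0 mid 85.3 z 113.0
69 164 61.8 101.6 mid 81.7 z 113.0
72 81 68.9 94.4 mid 81.7 z 113.0
75 59 72.5 91.0 mid 81.7 z 113.0
78 54 75.0 88.3 mid 81.7 z 113.0
81 22 77.7 84.8 mid 81.3 z 113.0
84 6 80.4 83.0 mid 81.7 z 113.0
ball [[66.5, 102.7, 207.0], [84.8, 114.3, 238.2], [98.6, 127.9, 242.7]]
```

```bash
python3 -c "
import cv2
a=cv2.imread('pics/sub.png')[30:170,240:390];cv2.imwrite('pics/subc.png',cv2.resize(a,None,fx=4,fy=4,interpolation=cv2.INTER_NEAREST))"
```

```text
(no output)
```

View pics/subc.png

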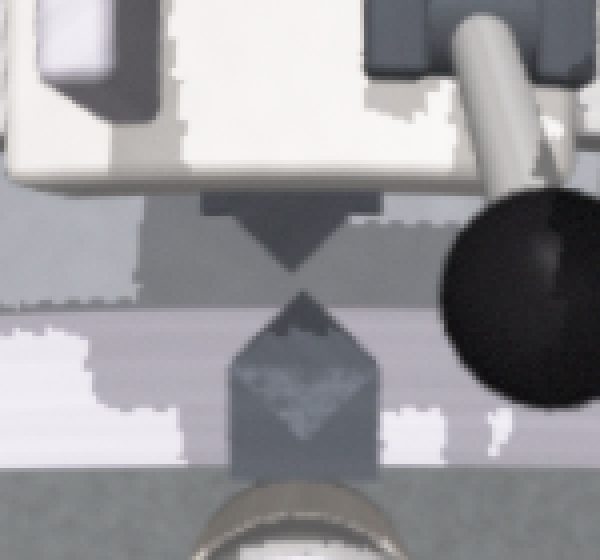

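The close view shows the pointer tip (crop 291,270) about 2.7 mm short of the mark tip (302,292), agreeing with the sub-pixel fit (81.6 against 84.35). I'll re-grip and shift by 2.7 mm.

```bash
python3 -m creep '[{"tx":0,"ty":0,"tz":-0.06,"spin":0,"claw":0.045},{"tx":0.06,"ty":-0.015,"tz":-0.07,"spin":0,"claw":0.045},{"tx":0.12,"ty":-0.03,"tz":-0.07,"spin":0,"claw":0.045},{"tx":0.13,"ty":-0.03,"tz":-0.07,"spin":0,"claw":0.045},{"tx":0.13,"ty":-0.03,"tz":-0.07,"spin":0,"claw":0.045},{"tx":0.13,"ty":-0.03,"tz":-0.02,"spin":0,"claw":0.045},{"tx":0.13,"ty":-0.03,"tz":0.03,"spin":0,"claw":0.045},{"tx":0.13,"ty":-0.03,"tz":0.051,"spin":0,"claw":0.045},{"tx":0.13,"ty":-0.03,"tz":0.051,"spin":0,"claw":0.045}]' 25
python3 -m creep '[{"tx":0,"ty":0,"tz":0,"spin":0,"claw":0.0},{"tx":0,"ty":0,"tz":0,"spin":0,"claw":0.0},{"tx":0,"ty":0,"tz":0,"spin":0,"claw":0.0},{"tx":0,"ty":0,"tz":0,"spin":0,"claw":0.0},{"tx":0,"ty":0,"tz":0,"spin":0,"claw":0.0}]' 25
python3 -c "
from h import *
from rig import ctrl
print(st(ctrl.get_state()['tcp_pos']))"
```

```text
time: 19.68
tcp_pos: [568.7, 76.8, 156.6]
tool_rot: [-0.001, -0.072, 0.997, 0.0]
wrist_force: [-0.2, 0.1, 0.6]
width: 0.511
grip_force: 0.0
time: 20.3
tcp_pos: [569.1, 76.1, 159.2]
tool_rot: [0.001, -0.071, 0.997, -0.0]
wrist_force: [0.8, -1.3, 6.0]
width: 0.133
grip_force: 25.0
[34.4 53.5]
```

```bash
python3 -m creep '[{"tx":0,"ty":0.0012,"tz":0,"spin":0,"claw":0.0},{"tx":0,"ty":0.0012,"tz":0,"spin":0,"claw":0.0},{"tx":0,"ty":0.0012,"tz":0,"spin":0,"claw":0.0},{"tx":0,"ty":0.0012,"tz":0,"spin":0,"claw":0.0}]' 25
python3 -c "
from h import *
from rig import ctrl
print(st(ctrl.get_state()['tcp_pos']))"
python3 -m creep '[{"tx":0,"ty":0.0012,"tz":0,"spin":0,"claw":0.045},{"tx":0,"ty":0.0012,"tz":0,"spin":0,"claw":0.045},{"tx":0,"ty":0.0012,"tz":0,"spin":0,"claw":0.045},{"tx":0,"ty":0.0012,"tz":-0.05,"spin":0,"claw":0.045},{"tx":0,"ty":0.0012,"tz":-0.11,"spin":0,"claw":0},{"tx":-0.06,"ty":0.02,"tz":-0.13,"spin":0,"claw":0},{"tx":-0.13,"ty":0.03,"tz":-0.13,"spin":0,"claw":0},{"tx":-0.13,"ty":0.03,"tz":-0.13,"spin":0,"claw":0},{"tx":-0.13,"ty":0.03,"tz":-0.08,"spin":0,"claw":0},{"tx":-0.13,"ty":0.03,"tz":-0.055,"spin":0,"claw":0},{"tx":-0.13,"ty":0.03,"tz":-0.055,"spin":0,"claw":0},{"tx":-0.13,"ty":0.03,"tz":-0.055,"spin":0,"claw":0}]'
python3 sub.py | grep median; python3 look.py | grep ball
```

```text
time: 20.8
tcp_pos: [568.9, 77.3, 159.2]
tool_rot: [0.001, -0.071, 0.997, -0.0]
wrist_force: [0.4, -2.3, 6.9]
width: 0.134
grip_force: 25.0
[34.4 54.7]
time: 22.3
tcp_pos: [692.9, 125.8, 214.9]
tool_rot: [0.001, -0.071, 0.997, -0.0]
wrist_force: [0.9, -0.5, 0.3]
width: 0.001
grip_force: 0.0
mark median 84.25
ptr median 84.35
ball [[67.0, 105.5, 207.7], [84.8, 117.0, 238.2], [98.6, 130.6, 242.8]]
```

Pointer and mark now agree within 0.1 mm. I'll swing the lever back from the +x side.

```bash
python3 -m creep '[{"tx":0.0,"ty":0.034,"tz":0,"spin":0,"claw":0},{"tx":0.015,"ty":0.034,"tz":0.032,"spin":0,"claw":0},{"tx":0.03,"ty":0.034,"tz":0.032,"spin":0,"claw":0},{"tx":0.045,"ty":0.034,"tz":0.032,"spin":0,"claw":0},{"tx":0.055,"ty":0.034,"tz":0.032,"spin":0,"claw":0},{"tx":0.065,"ty":0.034,"tz":0.032,"spin":0,"claw":0},{"tx":0.075,"ty":0.034,"tz":0.032,"spin":0,"claw":0},{"tx":0.085,"ty":0.034,"tz":0.032,"spin":0,"claw":0},{"tx":0.095,"ty":0.034,"tz":0.032,"spin":0,"claw":0},{"tx":0.105,"ty":0.034,"tz":0.032,"spin":0,"claw":0},{"tx":0.115,"ty":0.034,"tz":0.032,"spin":0,"claw":0},{"tx":0.125,"ty":0.034,"tz":0.032,"spin":0,"claw":0}]'
python3 -m creep '[{"tx":0.007,"ty":0,"tz":0,"spin":0,"claw":0},{"tx":0.014,"ty":0,"tz":0,"spin":0,"claw":0},{"tx":0.021,"ty":0,"tz":0,"spin":0,"claw":0},{"tx":0.026,"ty":0,"tz":0,"spin":0,"claw":0},{"tx":0.028,"ty":0,"tz":0,"spin":0,"claw":0}]'
python3 -m creep '[{"tx":0.001,"ty":0,"tz":0,"spin":0,"claw":0},{"tx":0.002,"ty":0,"tz":0,"spin":0,"claw":0},{"tx":0.003,"ty":0,"tz":0,"spin":0,"claw":0}]'
python3 -c "
from h import *
from rig import ctrl
print(st(ctrl.get_state()['tcp_pos']))"
```

```text
time: 23.9
tcp_pos: [563.0, 141.6, 180.8]
tool_rot: [-0.0, -0.072, 0.997, 0.0]
wrist_force: [1.5, 0.2, -1.9]
width: 0.002
grip_force: 0.8
time: 24.52
tcp_pos: [535.8, 137.7, 181.2]
tool_rot: [-0.0, -0.072, 0.997, -0.0]
wrist_force: [0.6, -0.2, -0.0]
width: 0.008
grip_force: 0.4
time: 24.9
tcp_pos: [534.7, 137.4, 181.5]
tool_rot: [0.002, -0.071, 0.997, 0.0]
wrist_force: [8.5, 0.2, -5.2]
width: 0.004
grip_force: 3.8
[  9.1 119.1]
```

```bash
python3 -m creep '[{"tx":0.001,"ty":0,"tz":0,"spin":0,"claw":0},{"tx":0.003,"ty":0,"tz":0,"spin":0,"claw":0},{"tx":0.005,"ty":0,"tz":0,"spin":0,"claw":0},{"tx":0.005,"ty":0,"tz":0,"spin":0,"claw":0}]'
python3 -c "
from h import *
from rig import ctrl
print(st(ctrl.get_state()['tcp_pos']))"
```

```text
time: 25.4
tcp_pos: [534.5, 137.4, 181.8]
tool_rot: [0.007, -0.071, 0.997, 0.001]
wrist_force: [26.2, 5.2, -14.5]
width: 0.005
grip_force: 12.7
[  8.9 119.1]
```

The lever is hard against the clamped stop. I'll back off and check alignment.

```bash
python3 -m creep '[{"tx":-0.03,"ty":0,"tz":0,"spin":0,"claw":0},{"tx":-0.06,"ty":0,"tz":-0.05,"spin":0,"claw":0},{"tx":-0.12,"ty":-0.034,"tz":-0.04,"spin":0,"claw":0},{"tx":-0.16,"ty":-0.034,"tz":-0.035,"spin":0,"claw":0},{"tx":-0.162,"ty":-0.034,"tz":-0.033,"spin":0,"claw":0},{"tx":-0.162,"ty":-0.034,"tz":-0.033,"spin":0,"claw":0},{"tx":-0.162,"ty":-0.034,"tz":-0.033,"spin":0,"claw":0}]'
python3 sub.py | grep median
python3 - <<'E'
from h import *
S=dark("top",(270,330,195,245),(200,260));S=S[(abs(S[:,1]-119)<30)&(S[:,0]<60)]
print("ball top",len(S),np.percentile(S,[2,50,98],axis=0).round(1).tolist() if len(S) else "")
S=dark("scene",(270,345,120,200),(200,260));S=S[(abs(S[:,1]-119)<30)&(S[:,0]<60)]
print("ball scene",len(S),np.percentile(S,[2,50,98],axis=0).round(1).tolist() if len(S) else "")
E
```

```text
time: 26.28
tcp_pos: [692.5, 126.4, 215.0]
tool_rot: [0.0, -0.072, 0.997, -0.0]
wrist_force: [0.2, 0.3, 0.9]
width: 0.006
grip_force: 0.0
mark median 84.4
ptr median 84.35
ball top 0 
ball scene 71 [[-19.9, 105.5, 219.2], [-7.4, 114.0, 234.3], [1.2, 126.6, 243.0]]
```

Clamped and still aligned (84.4 and 84.35). I'll go over the plunger, turned 90° so the gripper body clears the ball.

```bash
python3 -m creep '[{"tx":0,"ty":0,"tz":-0.06,"spin":0,"claw":0},{"tx":0.05,"ty":-0.01,"tz":-0.07,"spin":10,"claw":0},{"tx":0.1,"ty":-0.02,"tz":-0.07,"spin":20,"claw":0},{"tx":0.15,"ty":-0.031,"tz":-0.07,"spin":30,"claw":0},{"tx":0.209,"ty":-0.031,"tz":-0.07,"spin":40,"claw":0},{"tx":0.209,"ty":-0.031,"tz":-0.07,"spin":50,"claw":0},{"tx":0.209,"ty":-0.031,"tz":-0.07,"spin":60,"claw":0},{"tx":0.209,"ty":-0.031,"tz":-0.07,"spin":70,"claw":0},{"tx":0.209,"ty":-0.031,"tz":-0.07,"spin":80,"claw":0},{"tx":0.209,"ty":-0.031,"tz":-0.07,"spin":90,"claw":0},{"tx":0.209,"ty":-0.031,"tz":-0.07,"spin":90,"claw":0},{"tx":0.209,"ty":-0.031,"tz":-0.07,"spin":90,"claw":0}]'
python3 - <<'E'
from h import *
from rig import ctrl,camera
s=ctrl.get_state();print(st(s["tcp_pos"]),s["tcp_pos"],s["qpos"].round(2))
p,d=camera("wrist");S=wcloud(s,p,d)
for n,b in dict(head=(-90,0,10,100,190,204),fin=(5,70,20,90,207,219),ball=(-60,30,90,150,205,262)).items():
    q=S[(S[...,0]>b[0])&(S[...,0]<b[1])&(S[...,1]>b[2])&(S[...,1]<b[3])&(S[...,2]>b[4])&(S[...,2]<b[5])]
    if len(q):print(n,len(q),np.percentile(q,[2,50,98],axis=0).round(1).tolist())
E
```

```text
time: 27.92
tcp_pos: [490.9, 65.6, 284.5]
tool_rot: [0.0, 0.653, 0.757, 0.0]
wrist_force: [0.2, 0.5, 0.3]
width: 0.008
grip_force: 0.0
[-44.4  54.2] [490.89410248  65.5664782  284.50284143] [-0.11 -0.06  1.7  -0.    1.5  -0.25]
head 2196 [[-66.2, 33.1, 192.2], [-44.5, 56.8, 197.4], [-22.5, 77.4, 199.2]]
fin 585 [[15.6, 48.6, 208.4], [34.4, 56.1, 213.5], [53.3, 60.7, 215.2]]
ball 1217 [[-28.7, 106.5, 209.2], [-16.2, 120.1, 238.3], [3.9, 132.7, 242.7]]
```

```bash
python3 -m creep '[{"tx":0,"ty":0,"tz":0.05,"spin":0,"claw":0},{"tx":0,"ty":0,"tz":0.09,"spin":0,"claw":0},{"tx":0,"ty":0,"tz":0.11,"spin":0,"claw":0},{"tx":0,"ty":0,"tz":0.116,"spin":0,"claw":0},{"tx":0,"ty":0,"tz":0.121,"spin":0,"claw":0},{"tx":0,"ty":0,"tz":0.126,"spin":0,"claw":0},{"tx":0,"ty":0,"tz":0.131,"spin":0,"claw":0},{"tx":0,"ty":0,"tz":0.134,"spin":0,"claw":0},{"tx":0,"ty":0,"tz":0.136,"spin":0,"claw":0},{"tx":0,"ty":0,"tz":0.137,"spin":0,"claw":0}]'
python3 -m creep '[{"tx":0,"ty":0,"tz":0.001,"spin":0,"claw":0},{"tx":0,"ty":0,"tz":0.002,"spin":0,"claw":0},{"tx":0,"ty":0,"tz":0.003,"spin":0,"claw":0}]'
```

```text
time: 29.22
tcp_pos: [491.5, 65.5, 148.9]
tool_rot: [0.001, 0.654, 0.756, 0.0]
wrist_force: [-5.9, -0.1, 10.0]
width: 0.008
grip_force: 5.2
time: 29.6
tcp_pos: [491.5, 65.5, 146.9]
tool_rot: [0.001, 0.654, 0.756, 0.0]
wrist_force: [-12.1, 0.8, 22.3]
width: 0.007
grip_force: 11.3
```

The plunger is on its stop: 22 N, against 12 N to hold it. I'll add a touch more and hold over a second.

```bash
python3 -m creep '[{"tx":0,"ty":0,"tz":0.001,"spin":0,"claw":0},{"tx":0,"ty":0,"tz":0.002,"spin":0,"claw":0},{"tx":0,"ty":0,"tz":0.002,"spin":0,"claw":0},{"tx":0,"ty":0,"tz":0.002,"spin":0,"claw":0},{"tx":0,"ty":0,"tz":0.002,"spin":0,"claw":0},{"tx":0,"ty":0,"tz":0.002,"spin":0,"claw":0},{"tx":0,"ty":0,"tz":0.002,"spin":0,"claw":0},{"tx":0,"ty":0,"tz":0.002,"spin":0,"claw":0},{"tx":0,"ty":0,"tz":0.002,"spin":0,"claw":0},{"tx":0,"ty":0,"tz":0.002,"spin":0,"claw":0},{"tx":0,"ty":0,"tz":0.002,"spin":0,"claw":0},{"tx":0,"ty":0,"tz":0.002,"spin":0,"claw":0}]'
python3 -m creep '[{"tx":0,"ty":0,"tz":-0.01,"spin":0,"claw":0},{"tx":0,"ty":0,"tz":-0.02,"spin":0,"claw":0},{"tx":0,"ty":0,"tz":-0.05,"spin":0,"claw":0},{"tx":0,"ty":0,"tz":-0.1,"spin":0,"claw":0},{"tx":0,"ty":0,"tz":-0.13,"spin":-10,"claw":0},{"tx":0,"ty":0,"tz":-0.13,"spin":-20,"claw":0},{"tx":0,"ty":0,"tz":-0.13,"spin":-30,"claw":0},{"tx":0,"ty":0,"tz":-0.13,"spin":-40,"claw":0},{"tx":0,"ty":0,"tz":-0.13,"spin":-50,"claw":0},{"tx":0,"ty":0,"tz":-0.13,"spin":-60,"claw":0},{"tx":0,"ty":0,"tz":-0.13,"spin":-70,"claw":0},{"tx":0,"ty":0,"tz":-0.13,"spin":-80,"claw":0}]'
python3 - <<'E'
from h import *
from rig import ctrl,camera
s=ctrl.get_state();print(st(s["tcp_pos"]),s["tcp_pos"])
p,d=camera("wrist");S=wcloud(s,p,d)
q=S[(S[...,0]>-90)&(S[...,0]<0)&(S[...,1]>10)&(S[...,1]<100)&(S[...,2]>170)&(S[...,2]<204)];print("head",len(q),np.percentile(q,[2,50,98],axis=0).round(1).tolist())
E
python3 -m creep '[{"tx":-0.05,"ty":0.01,"tz":0,"spin":-10,"claw":0},{"tx":-0.1,"ty":0.02,"tz":0,"spin":-10,"claw":0},{"tx":-0.16,"ty":0.03,"tz":0,"spin":-10,"claw":0},{"tx":-0.21,"ty":-0.005,"tz":0,"spin":-10,"claw":0},{"tx":-0.21,"ty":-0.005,"tz":0.03,"spin":-10,"claw":0},{"tx":-0.21,"ty":-0.005,"tz":0.06,"spin":-10,"claw":0},{"tx":-0.21,"ty":-0.005,"tz":0.06,"spin":-10,"claw":0},{"tx":-0.21,"ty":-0.005,"tz":0.06,"spin":-10,"claw":0}]'
python3 sub.py | grep median
```

```text
time: 31.1
tcp_pos: [491.7, 65.4, 146.9]
tool_rot: [0.001, 0.654, 0.756, 0.0]
wrist_force: [-16.5, 0.2, 31.2]
width: 0.002
grip_force: 15.8
time: 32.6
tcp_pos: [491.6, 65.5, 272.9]
tool_rot: [0.001, 0.013, 1.0, -0.0]
wrist_force: [0.0, 0.2, -0.3]
width: 0.003
grip_force: 0.0
[-43.7  54. ] [491.63495584  65.48166846 272.87723164]
head 2383 [[-67.6, 32.7, 191.5], [-47.1, 54.7, 197.5], [-23.3, 76.2, 199.3]]
time: 33.65
tcp_pos: [701.5, 54.0, 213.8]
tool_rot: [0.001, -0.071, 0.997, -0.0]
wrist_force: [-0.5, 0.2, -0.7]
width: 0.007
grip_force: 0.0
mark median 84.15
ptr median 84.45
```

The plunger is back up at 199 mm, the carriage is still aligned, and the arm is clear. I'll hand the job in.

```bash
python3 -c "
from rig import ctrl
print(ctrl.finish_job())"
```

```text
the job is handed in; nothing more can be done
None
```

I handed the job in at about 34 s of robot time: the carriage is clamped with its pointer within about 0.3 mm of the index, and the plunger was pressed to its stop for over a second and has sprung back up.

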